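# Brush out the battery well of a bench tester

### The arm

A 6-joint arm with a two-finger parallel gripper is mounted at the origin on the work surface. World frame = base frame: x ahead of the robot, y to its left, z up, the work surface at z = 0. Lengths are in m, angles in rad, forces in N, time in s.
With the tool pointing down it reaches from about 0.425 to 0.95 m from the base axis. Payload 3.5 kg.
Tool frame: the origin (TCP) lies at the very end of the fingers, on their centre line; the grasp point (between the pads) lies 19 mm behind it; z points along the fingers, y is the direction in which the jaws open and shut (so a half turn about z gives the same grasp; the last joint's range is limited). The gripper opens to 85 mm and grips with 20 to 120 N. Pads are 22 mm wide; open, the fingers measure 114 mm over their backs; the gripper's body (76 mm by 85 mm) begins 54 mm behind the grasp point. The pads swing forward as they close: fully open they stand 13 mm farther back than shut.
Start: joints at [1.152, 0.286, 1.577, -0, 1.279, -0.15], TCP at [0.179, 0.651, 0.231] pointing down, gripper open.
Joint ranges: [-2.77, 2.77], [-0.9, 2.22], [0.21, 2.48], [-1.53, 4.67], [0.24, 2.81], [-2.84, 2.84]. Speed limits (rad/s): [2.79, 2.79, 3.14, 3.14, 3.14, 3.14].

### API

Orientations are given as a unit quaternion [x, y, z, w].
In Python, from plant import get_state, read_camera, sign_off gives the robot as it stands.
- The arm moves only by the tool step_arm, never from a script. Its argument "targets" is a list that holds one entry, the list of rows, each a list of 5 numbers: the opening, from 0 (shut) to 1 (fully open), then the shift along the tool's x, y, z each as a share of 4 cm, from -1 to 1, then the turn about the tool's z as a share of 5 degrees, from -1 to 1. A call has 1 to 10 rows; each row shifts and turns the commanded pose from where the row before left it, along the tool's axes as they then stand; what a row does not reach is not made up. A row lasts 1/12 s, in which the tool goes at most 41.7 mm and 7.16 degrees, less where a joint would pass 70% of its speed; a pose out of reach is approached as far as the arm can. A call with a number of a shift or a turn outside -1 to 1 is refused whole. A call with a gripper value outside its range is refused whole. The fingers move at their own pace and stop on an object; "squeeze" is the grip in N (left out, the last holds). Time passes only in rows, so rows that do not move let the fingers close. It gives the time, the measured TCP pose, the force and the opening at its end, in the units of the state.
- get_state(): the state, without advancing time (a new reading comes with each control period).
- read_camera(name): name is "scene" or "top" or "wrist"; returns a dict with "pixels" (400x640x3 uint8, red, green, blue), "range_z" (400x640 float32, m along the optical axis (not along the pixel's ray), 0 where there is no reading), "mtx" (3x3 intrinsics, pixels), "k1" (the pictures are not rectified: a ray, as slopes to the right and down, at radius r is drawn at 1 + k1 r^2 times it, then the intrinsics apply), "rvec" (rotation vector, rad) and "tvec" (3), from world to camera coordinates, as OpenCV has them. Camera axes: x right, y down, z forward; pixel columns grow to the right and rows downward; lengths in m; the calibration is good to about 2 mm. A picture is of the moment at which its call begins.
- sign_off(): hands the job in, once; it reports no verdict.
The state is a dict: "time": time; "qpos": joint angles; "dq": joint speeds; "joint_efforts": joint torques, N m; "eef_pos": TCP position; "tcp_rot": TCP orientation; "contact_force": force on the tool from outside, world axes, zero at the start; "wrist_torque": the same for the moment, N m; "opening": opening from 0.0 (shut) to 1.0 (fully open).
Only numpy, scipy, OpenCV 4.12 (cv2) and the standard library are available. Lean on these libraries where they do the work, as an engineer would, in place of code of your own. Each camera call takes 0.05 s, during which the arm holds its last target.

### The job

The tester's battery well needs cleaning: lift the draw latch lever up and over until its hook drops free and the sprung lid swings open. Take the long brush from its stand and scrub the well with three full strokes, each one right down to the floor and back up until the bristles come out at the mouth. Then lower the brush back into its stand, standing upright with its guard resting on the rim (do not drop it in), and leave the lid open and the other things on the shelf where they are.

Things in the scene. Friction and masses are not known exactly. Their poses are not given: they have to be found in the camera images.
- tester: Fixed cream steel tester; origin on the shelf under the battery well's axis. x points from the latch side (front, roughly facing the robot) to the lid's hinge side, y along the tester, z up. A battery box 76 x 76 mm, 120 mm high, is centred on the origin; the main case, 99 mm high with fittings up to 17 mm higher, spans x -88 to 108 mm, y 39 to 285 mm, with a handle out to y 305 mm.
- well_mouth (a point): Centre of the mouth of the round battery well, 120 mm above the shelf, covered by the lid at the start. The well is a smooth vertical bore 40 mm across and 92 mm deep. Axes as the tester's.
- well_floor (a point): Centre of the flat floor of the battery well, 28 mm above the shelf, 92 mm straight below the mouth. Axes as the tester's.
- lid (a joint): Lid of the well, 80 mm wide, its top 131.5 mm above the shelf when shut (0). Hinge along the tester's y, at x 41.5 mm, 120.5 mm up. Fully open at 2.0 rad it leans back, clear of all within 40 mm of the well's axis, top edge below 215 mm. A spring throws it open by itself in 1 to 1.5 s once the hook is off; until then the latch holds it shut.
- lever (a joint): Draw latch lever on the lid, 0 = latched: it lies along the lid, free end pointing back to the hinge. It swings up and over to the front (tester's -x); 1.57 = straight up, stop at 2.6 rad. It lifts with about 2 N at the end, is past centre at about 0.5 rad, and the wire hook comes off its keeper by itself at 1.2 to 2 rad; then the lid rises, carrying the lever back with it.
- lever_grip (a point): Centre of the rolled end of the steel latch lever, a crosswise roll 10 mm thick and 18 mm wide along the tester's y; it can be pinched across its width from above. While latched it is 155 mm above the shelf (23.5 mm above the lid) and 6 mm behind the well's axis (tester's +x). It is 48.5 mm from the lever's pivot, 0.325 rad above level as seen from there.
- lever_pivot (a point): Pivot axis of the latch lever (along the tester's y), carried on the lid: while shut, 40 mm in front of the well's axis (tester's -x) and 139.5 mm above the shelf.
- brush_grip (a point): Middle of the upright brush's round wooden handle, 24 mm across, reaching from 39 mm below to 43 mm above this point. z runs along the brush to the handle's end. Below the handle: a round black guard 58 mm across, underside 43 mm below this point; a thin steel stem; 50 mm of pale bristles, which look 35 mm across but are stiff only in their inner 22 mm. About 90 g; starts upright in its stand.
- brush_tip (a point): Bottom end of the bristles, on the brush's axis, 150 mm below brush_grip. In the stand it is 8 mm above the shelf.
- brush: The same brush; its origin is at the tip, z along the brush towards the handle.
- stand_rim (a point): Centre of the rim of the brush stand, 115 mm above the shelf: a loose upright aluminium tube, 48 mm outside, 40 mm inside, on a round foot 88 mm across, 0.56 to 0.91 kg. With the brush put away, its guard rests on this rim and brush_grip is 43 mm above it.
- rectifier: Bystander: tall glass rectifier tube on a black base, 46 mm across and 125 mm high, standing. Origin at its underside.
- lamp_a: Bystander: small pilot lamp with brass bayonet base, 17 mm across and 36 mm high, standing. Origin at its underside.
- lamp_b: Bystander: the other small pilot lamp, the same. Origin at its underside.
- plug: Bystander: black phenolic plug, 35 mm across and 54 mm high, standing pins up. Origin at its underside.
- solder_reel: Bystander: reel of solder, 60 mm across and 48 mm high, standing. Origin at its underside.
- screwdriver: Bystander: screwdriver 170 mm long with a black handle, lying on the shelf. Origin at its underside, x along it.

How it is judged:
By the outcome, as a careful person would: the job done as asked, in the order asked, and still so for the second after the job is handed in, with the robot touching nothing.
It also fails if it takes over 62 s, if anything falls off the work surface, if the arm or the gripper's body presses on something with over 40 N, if the wrist force passes 120 N, or if a joint passes its speed limit or range.

## Working session

There is one attempt and no reset: what is moved stays moved. The work goes in short steps, Python scripts to look and compute and a tool call to move; the robot and the scene stay as the last step left them, time stands still between calls to the robot, and variables do not carry over. Pictures are saved under pics/ and viewed, and the job is handed in when it is done.

Besides the shell and the picture viewer there is one more tool, called after "Emit:" in YAML: its name, and indented under it one key for each argument. step_arm: Moves the arm, as the interface text tells. Shift numbers are shares of 4 cm and turn numbers shares of 5 degrees, none past 1 either way. Its arguments: {"type":"object","properties":{"targets":{"type":"array"},"squeeze":{"type":"number"}},"required":["targets"]}

```bash
mkdir -p pics; ls
cat > h.py <<'E'
import numpy as np, cv2
from plant import get_state, read_camera, sign_off
def cam(n):
    c=read_camera(n); c['R']=cv2.Rodrigues(np.array(c['rvec'],float))[0]; c['t']=np.array(c['tvec'],float).reshape(3); c['K']=np.array(c['mtx'],float); return c
def save(c,f): cv2.imwrite('pics/'+f,c['pixels'][:,:,::-1])
def ray(c,uv):
    uv=np.atleast_2d(np.array(uv,float)); d=np.array([c['k1'],0,0,0,0],float)
    n=cv2.undistortPoints(uv.reshape(-1,1,2),c['K'],d).reshape(-1,2)
    D=np.c_[n,np.ones(len(n))]; o=-c['R'].T@c['t']; return o,D@c['R']
def plane(c,uv,z):
    o,d=ray(c,uv); return o+d*((z-o[2])/d[:,2])[:,None]
def pts(c):
    # all depth pixels to world
    h,w=c['range_z'].shape; v,u=np.mgrid[:h,:w]
    o,d=ray(c,np.c_[u.ravel(),v.ravel()]); P=o+d*c['range_z'].ravel()[:,None]
    return P.reshape(h,w,3)
def proj(c,P):
    q,_=cv2.projectPoints(np.atleast_2d(np.array(P,float)),c['R'],c['t'],c['K'],np.array([c['k1'],0,0,0,0],float)); return q.reshape(-1,2)
E
python3 - <<'E'
from h import *
for n in ['scene','top','wrist']:
    c=cam(n); save(c,n+'0.png'); print(n,c['k1'],-c['R'].T@c['t'],c['K'][0,0],(c['range_z']>0).mean())
s=get_state(); print(s)
E
```

```text
pics
scene -0.06989763265766562 [ 1.06811478 -0.4228881   0.67466625] 414.6418025280552 0.99603125
top -0.11340327715392322 [ 0.4736905  -0.1322236   1.25954751] 511.24590309949104 0.99598046875
wrist -0.04676668100018047 [0.0998343  0.6717576  0.37279179] 278.82311961644183 0.9959921875
{'time': 0.15, 'qpos': array([ 1.15197102e+00,  2.87015551e-01,  1.57787580e+00, -6.43585943e-06,
        1.27861962e+00, -1.49993789e-01]), 'dq': array([-1.24378735e-03, -3.96892550e-03, -4.12710497e-03,  1.60735669e-03,
       -1.38758597e-03, -1.27989673e-05]), 'joint_efforts': array([ 1.52209905e-03, -4.06603181e+01, -2.93140751e+01, -1.55240677e-04,
        3.97879601e-03, -1.39854046e-05]), 'eef_pos': array([0.17903401, 0.65027333, 0.23021035]), 'tcp_rot': array([ 1.34010380e-01,  9.90979464e-01, -9.21493572e-04, -2.66174839e-04]), 'contact_force': array([-0.22970304,  0.01594323, -0.48574636]), 'wrist_torque': array([-0.07934317, -0.03586397,  0.0274748 ]), 'opening': 1.00085370915944}
```

View pics/scene0.png

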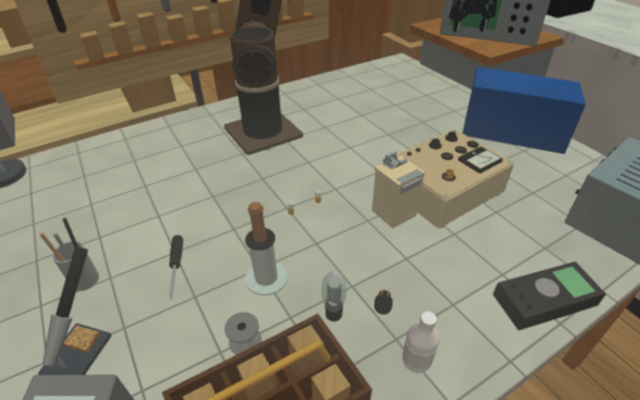

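View pics/top0.png

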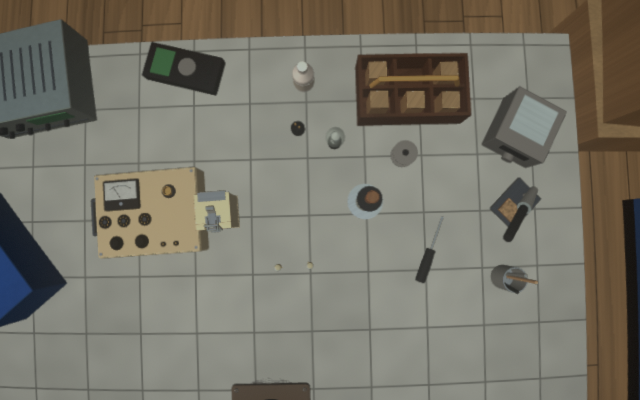

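View pics/wrist0.png

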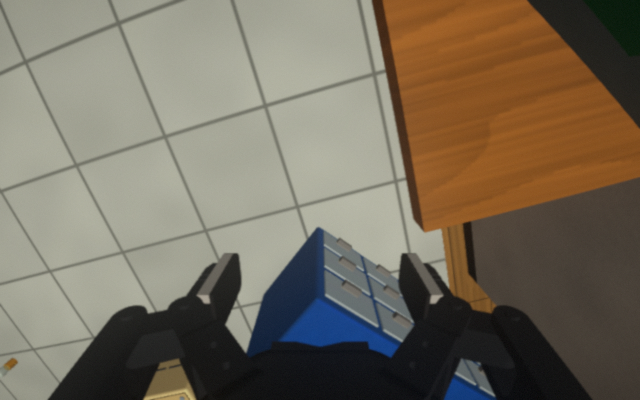

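The scene view shows the tester with its battery box at about (400,185), the brush in its stand at (262,250), and the lamps at (291,209) and (318,197). In the top view the battery box is at (213,212), the stand at (366,200) and the brush handle's end at (370,197). Next I'll measure these.

Run:
```python
from h import *
c=cam('top'); P=pts(c)
np.save('/tmp/P.npy',P)
im=cv2.resize(c['pixels'][150:280,80:260,::-1],None,fx=4,fy=4,interpolation=cv2.INTER_CUBIC); cv2.imwrite('pics/tester_top.png',im)
im=cv2.resize(c['pixels'][120:300,260:460,::-1],None,fx=4,fy=3.3,interpolation=cv2.INTER_CUBIC)[:600]; cv2.imwrite('pics/stand_top.png',im)
Z=P[:,:,2]
print('table z',np.median(Z[300:350,300:400]))
# box lid top z .1315
r=Z[170:270,85:240]
for lo,hi in [(.085,.112),(.115,.128),(.128,.136),(.136,.17)]:
    m=np.zeros(Z.shape,bool); m[150:280,85:250]=(r:=Z[150:280,85:250])>lo; m[150:280,85:250]&=r<hi
    Q=P[m]; 
    if len(Q)>5:
        rc=cv2.minAreaRect(Q[:,:2].astype(np.float32)*1000); print(lo,len(Q),rc,np.median(Q,0))
# brush
R=(slice(170,230),slice(330,400)); z=Z[R]
for lo,hi in [(.004,.05),(.105,.125),(.17,.25)]:
    m=(z>lo)&(z<hi); Q=P[R][m]; print(lo,len(Q),np.median(Q,0) if len(Q) else '',Q.max(0) if len(Q) else '', cv2.minEnclosingCircle((Q[:,:2]*1000).astype(np.float32)) if len(Q)>3 else '')
```

```text
table z 0.00025266622586150866
0.085 8172 ((520.9160766601562, 229.0422821044922), (198.0948028564453, 321.62823486328125), 3.08597469329834) [0.5157722  0.26073782 0.09875726]
0.115 207 ((523.0281372070312, 210.68896484375), (145.36618041992188, 287.74908447265625), 3.6258645057678223) [0.49560664 0.21521084 0.11862222]
0.128 982 ((518.2970581054688, 107.30435180664062), (83.23897552490234, 82.07927703857422), 3.4397175312042236) [0.52499692 0.1035738  0.13177176]
0.136 316 ((517.5596313476562, 108.34317016601562), (65.91724395751953, 86.70024108886719), 87.1760025024414) [0.50072722 0.10559749 0.14260586]
0.004 500 [ 0.52312846 -0.22798869  0.00542731] [ 0.61509774 -0.15832445  0.04852287] ((545.3594970703125, -239.4295196533203), 105.64640808105469)
0.105 348 [ 0.53290289 -0.23789195  0.11904798] [ 0.56431428 -0.21611999  0.12427745] ((536.5430297851562, -244.49298095703125), 28.656028747558594)
0.17 128 [ 0.53647689 -0.24321758  0.19956141] [ 0.54955296 -0.23154768  0.20478001] ((536.9075927734375, -243.26559448242188), 13.632757186889648)
```

Run:
```python
from h import *
c=cam('scene'); save(c,'s.png')
im=cv2.resize(c['pixels'][110:240,350:530,::-1],None,fx=4,fy=4,interpolation=cv2.INTER_CUBIC); cv2.imwrite('pics/tester_sc.png',im)
im=cv2.resize(c['pixels'][190:310,200:360,::-1],None,fx=4,fy=4,interpolation=cv2.INTER_CUBIC); cv2.imwrite('pics/brush_sc.png',im)
```

```text
(no output)
```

View pics/tester_top.png

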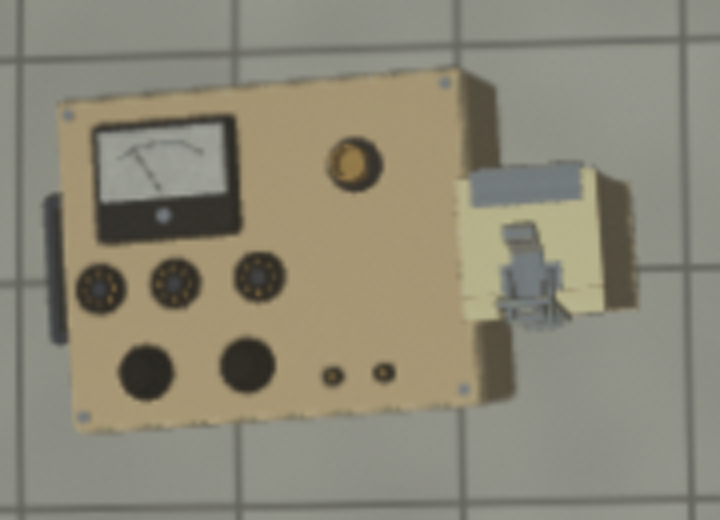

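View pics/tester_sc.png

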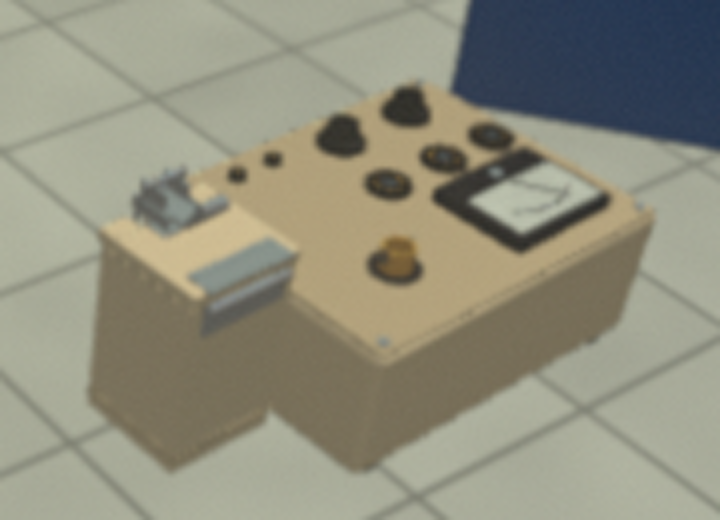

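View pics/stand_top.png

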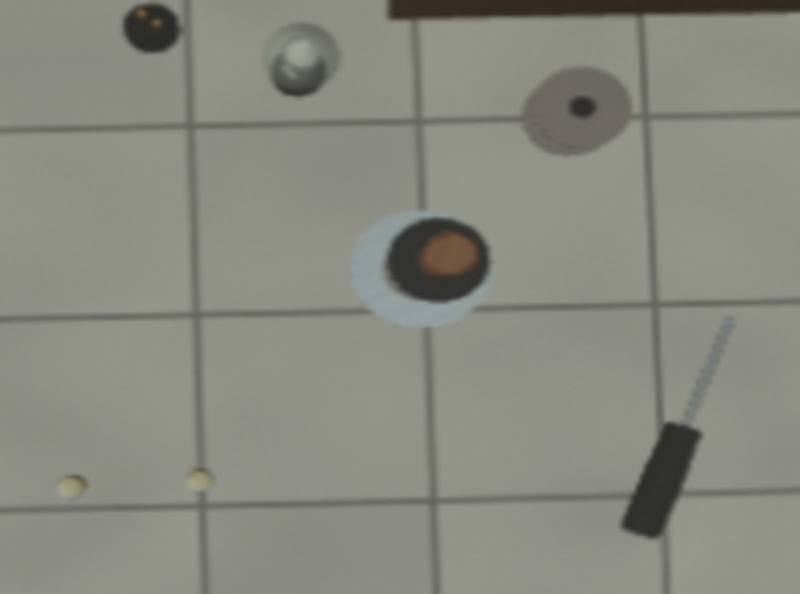

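The top crop shows the lid with its corners near (457,180), (597,167), (605,308) and (465,320), and the lever roll at (520,233). I'll compute the tester pose from these.

Run:
```python
from h import *
c=cam('top'); f=lambda L:np.array(L,float)/4+[80-.375,150-.375]
case=plane(c,f([(58,103),(460,68),(487,403),(83,432)]),.099)
print(case*1000)
for a,b in [(1,0),(2,3)]:
    d=case[a]-case[b]; print('y-axis dir deg (neg y)',np.degrees(np.arctan2(d[0],-d[1])),np.linalg.norm(d))
for a,b in [(0,3),(1,2)]:
    d=case[a]-case[b]; print('x-axis dir deg',np.degrees(np.arctan2(d[1],d[0])),np.linalg.norm(d))
lid=plane(c,f([(457,180),(597,167),(605,308),(465,320)]),.1315); print(lid*1000, lid.mean(0))
print('roll',plane(c,f([(521,234)]),.160)*1000)
# case centre local (10,162)
for th in np.radians([2,3,4,5]):
    R=np.array([[np.cos(th),-np.sin(th)],[np.sin(th),np.cos(th)]]); print(np.degrees(th), case.mean(0)[:2]*1000-R@[10,162])
P=pts(c);Z=P[:,:,2]
m=np.zeros(Z.shape,bool); m[195:235,200:225]=Z[195:235,200:225]>.150; print(P[m]*1000)
s=cam('scene')
print('roll scene px', proj(s,[[.521,.108,.155]]), (proj(s,[[.521,.108,.155]])-[350,110])*4)
Ps=pts(s); m=np.zeros(Z.shape,bool); m[140:175,370:420]=Ps[140:175,370:420,2]>.148; print('scene hi',(Ps[m]*1000).round(0)[:60])
# bystanders: rough
```

```text
[[607.38443483 392.46001081  99.        ]
 [620.68676969 152.87332838  99.        ]
 [428.5911542  139.4850916   99.        ]
 [415.95405882 377.56871953  99.        ]]
y-axis dir deg (neg y) 3.1779141747379307 0.23995568447654317
y-axis dir deg (neg y) 3.0383165081134496 0.23841877037456227
x-axis dir deg 4.448057814933074 0.19200869619930092
x-axis dir deg 3.9868220054321384 0.19256160150126211
[[553.88464194 147.10090272 131.5       ]
 [559.0862326   68.39557391 131.5       ]
 [480.84904676  65.14493384 131.5       ]
 [475.98647489 143.51544792 131.5       ]] [0.5174516  0.10603921 0.1315    ]
roll [[521.68568853 105.28475763 160.        ]]
2.0 [513.81391458 103.34647864]
3.0000000000000004 [516.64623395 103.29544339]
4.0 [519.47901263 103.2938467 ]
5.0 [522.31138773 103.34168906]
[[ 473.69050226 -132.22359642 1259.54751074]
 [ 528.77843559  100.46053564  150.01197209]
 [ 473.69050226 -132.22359642 1259.54751074]
 [ 526.63293347  116.28464724  158.26418859]
 [ 526.54615637  113.93921505  158.94533769]
 [ 526.56139784  112.06827438  157.50126852]
 [ 526.41404544  109.44764861  159.
[... 4614 characters left out ...]
 150.]
 [ 491.  114.  150.]
 [ 491.  117.  150.]
 [ 483.   92.  151.]
 [ 487.   91.  154.]
 [ 487.   94.  153.]
 [ 490.   94.  154.]
 [ 489.   98.  153.]
 [ 492.  113.  148.]
 [ 493.  115.  148.]
 [ 494.  117.  148.]
 [ 486.   89.  151.]
 [ 487.   91.  151.]
 [ 488.   93.  151.]
 [ 489.   96.  150.]
 [ 490.   98.  150.]
 [ 488.   90.  149.]
 [ 489.   95.  148.]
 [ 492.   96.  149.]
 [ 496.   95.  152.]
 [ 497.   98.  152.]
 [ 496.   96.  149.]
 [ 522.  112.  158.]
 [ 524.  113.  160.]
 [ 524.  117.  158.]
 [ 522.  104.  158.]
 [ 524.  105.  160.]
 [ 523.  109.  158.]
 [ 524.  111.  157.]
 [ 523.  114.  156.]
 [ 524.  117.  155.]
 [ 522.   98.  158.]
 [ 523.  101.  158.]
 [ 525.  102.  159.]]
```

Run:
```python
from h import *
c=cam('top'); P=pts(c); ok=c['range_z']>0
# tall points near corridor from start to lever
a=np.array([.179,.650]);b=np.array([.5225,.107]);d=(b-a)/np.linalg.norm(b-a)
Q=P[ok]; rel=Q[:,:2]-a; s=rel@d; off=rel@[-d[1],d[0]]
m=(s>-.1)&(s<.7)&(abs(off)<.12)&(Q[:,2]<.5)
for lo in np.arange(-.1,.7,.05):
    k=m&(s>=lo)&(s<lo+.05); print(round(lo,2), Q[k,2].max().round(3) if k.any() else None)
# bystander initial positions for later compare
```

```text
-0.1 0.009
-0.05 0.008
0.0 0.007
0.05 0.154
0.1 0.17
0.15 0.173
0.2 0.169
0.25 0.008
0.3 0.009
0.35 0.117
0.4 0.12
0.45 0.122
0.5 0.113
0.55 0.135
0.6 0.165
0.65 0.161
```

Emit:
step_arm:
  targets:
    - [[0.45,0,0,-0.5,-0.95],[0.45,0,0,-0.5,-0.95],[0.45,0,0,0,-0.95],[0.45,0,0,0,-0.93]]

```text
time: 0.73
eef_pos: [0.1796, 0.6517, 0.2739]
tcp_rot: [-0.033, 0.999, 0.002, 0.001]
contact_force: [0.4, 0.2, 0.3]
opening: 0.456
```

Emit:
step_arm:
  targets:
    - [[0.45,-0.38,-0.71,0,0],[0.45,-0.38,-0.71,0,0],[0.45,-0.38,-0.71,0,0],[0.45,-0.38,-0.71,0,0],[0.45,-0.38,-0.71,0,0],[0.45,-0.38,-0.71,0,0],[0.45,-0.38,-0.71,0,0],[0.45,-0.38,-0.71,0,0],[0.45,-0.38,-0.71,0,0],[0.45,-0.38,-0.71,0,0]]

```text
time: 1.57
eef_pos: [0.3488, 0.3752, 0.2716]
tcp_rot: [-0.031, 1.0, 0.0, 0.0]
contact_force: [1.0, -0.3, -0.3]
opening: 0.453
```

Emit:
step_arm:
  targets:
    - [[0.45,-0.38,-0.71,0,0],[0.45,-0.38,-0.71,0,0],[0.45,-0.38,-0.71,0,0],[0.45,-0.38,-0.71,0,0],[0.45,-0.38,-0.71,0,0],[0.45,-0.38,-0.71,0,0],[0.45,-0.38,-0.71,0,0],[0.45,-0.38,-0.71,0,0],[0.45,-0.38,-0.71,0,0],[0.45,0,0,0,0]]

```text
time: 2.4
eef_pos: [0.5027, 0.1257, 0.2715]
tcp_rot: [-0.028, 1.0, -0.001, 0.001]
contact_force: [0.4, 0.1, 0.5]
opening: 0.45
```

Run:
```python
from h import *
s=get_state(); print(s['eef_pos'],s['tcp_rot'])
c=cam('wrist'); save(c,'w1.png'); print(proj(c,[[.5225,.107,.155],[.5225,.107,.155]]), proj(c,s['eef_pos']))
```

```text
[0.50269871 0.12566846 0.27153098] [-2.79860297e-02  9.99607493e-01 -1.03633146e-03  7.53755871e-04]
[[300.47441059 213.00719445]
 [300.47441059 213.00719445]] [[320.29696184 256.03288687]]
```

View pics/w1.png

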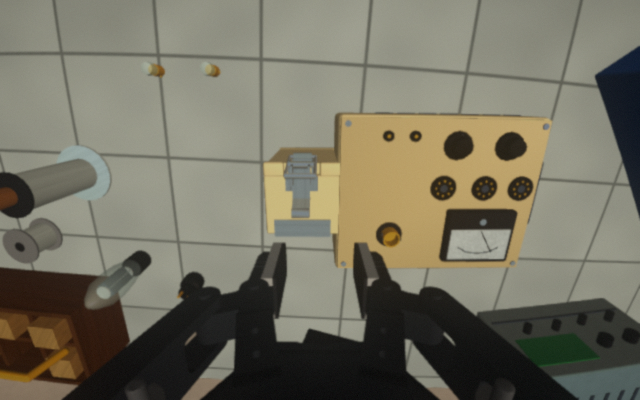

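The wrist view puts the lever roll at about (300,212). My predicted point projects to (300.5,213), so the two agree. I'll descend and pinch.

Emit:
step_arm:
  targets:
    - [[0.45,-0.24,-0.25,0,0],[0.45,-0.23,-0.25,0.3,0],[0.45,0,0,0.6,0],[0.45,0,0,0.6,0],[0.45,0,0,0.6,0],[0.45,0,0,0.5,0],[0.45,0,0,0.3,0],[0.45,0,0,0.2,0],[0.45,0,0,0,0],[0.45,0,0,0,0]]

```text
time: 3.28
eef_pos: [0.5208, 0.1113, 0.1479]
tcp_rot: [-0.031, 1.0, -0.0, 0.0]
contact_force: [0.3, 0.4, 0.1]
opening: 0.45
```

Run:
```python
from h import *
c=cam('wrist'); save(c,'w2.png'); print(proj(c,[[.5225,.107,.155]]))
```

```text
[[312.47649187 264.64413261]]
```

View pics/w2.png

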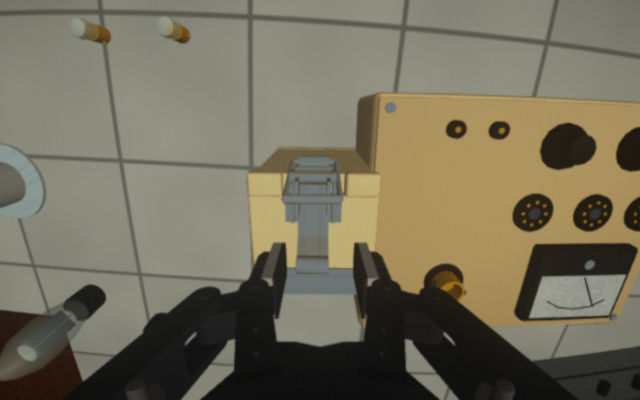

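The roll shows at (312,266), between the fingers but about 4 mm to the left of centre. I'll shift over, go down a little and close gently.

Emit:
step_arm:
  targets:
    - [[0.45,-0.04,-0.1,0.1,0],[0.45,0,0,0.08,0],[0.45,0,0,0,0],[0,0,0,0,0],[0,0,0,0,0],[0,0,0,0,0],[0,0,0,0,0],[0,0,0,0,0]]
  squeeze: 25

```text
time: 4.0
eef_pos: [0.5224, 0.1072, 0.1404]
tcp_rot: [-0.031, 1.0, 0.0, 0.0]
contact_force: [-0.6, 1.1, 0.2]
opening: 0.204
```

Run:
```python
from h import *
c=cam('wrist'); save(c,'w3.png')
```

```text
(no output)
```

View pics/w3.png

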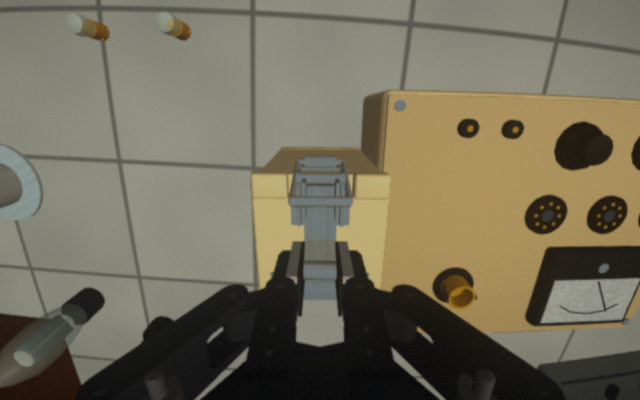

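The opening reads 0.204, which is about 17.5 mm, so the roll is held. Now I'll swing the lever along its arc.

Emit:
step_arm:
  targets:
    - [[0,0.1,-0.22,0,0],[0,0.14,-0.2,0,0],[0,0.18,-0.16,0,0],[0,0.21,-0.13,0,0],[0,0.23,-0.08,0,0],[0,0,0,0,0]]

```text
time: 4.55
eef_pos: [0.501, 0.1008, 0.1519]
tcp_rot: [-0.022, 0.999, 0.035, 0.02]
contact_force: [17.0, 92.2, 19.6]
opening: 0.198
```

Run:
```python
from h import *
s=get_state(); print(s)
c=cam('scene'); im=cv2.resize(c['pixels'][60:210,310:500,::-1],None,fx=4,fy=4,interpolation=cv2.INTER_CUBIC); cv2.imwrite('pics/s2.png',im)
s=get_state(); print(s['contact_force'],s['eef_pos'])
c=cam('wrist'); save(c,'w4.png')
s=get_state(); print(s['contact_force'],s['eef_pos'])
```

```text
{'time': 4.55, 'qpos': array([-0.03670707, -0.02244883,  2.07357509,  0.08379907,  1.05693142,
       -1.6908418 ]), 'dq': array([ 0.02723251,  0.01074943, -0.01845382, -0.09197656,  0.0149422 ,
       -0.00031784]), 'joint_efforts': array([-44.35683846, -15.96394837, -10.2408573 , -17.99999177,
         2.4573601 ,   0.57909876]), 'eef_pos': array([0.50100042, 0.10075351, 0.15189911]), 'tcp_rot': array([-0.02165703,  0.99894685,  0.03539304,  0.01958324]), 'contact_force': array([16.98479214, 92.20747867, 19.64194709]), 'wrist_torque': array([14.98735086, -3.0019332 ,  0.96642148]), 'opening': 0.19818370603967883}
[15.59924638 85.93977601 18.41369353] [0.501042   0.10125059 0.15198507]
[15.7977076  87.96113841 18.64259477] [0.50105862 0.10097162 0.15192395]
```

View pics/s2.png

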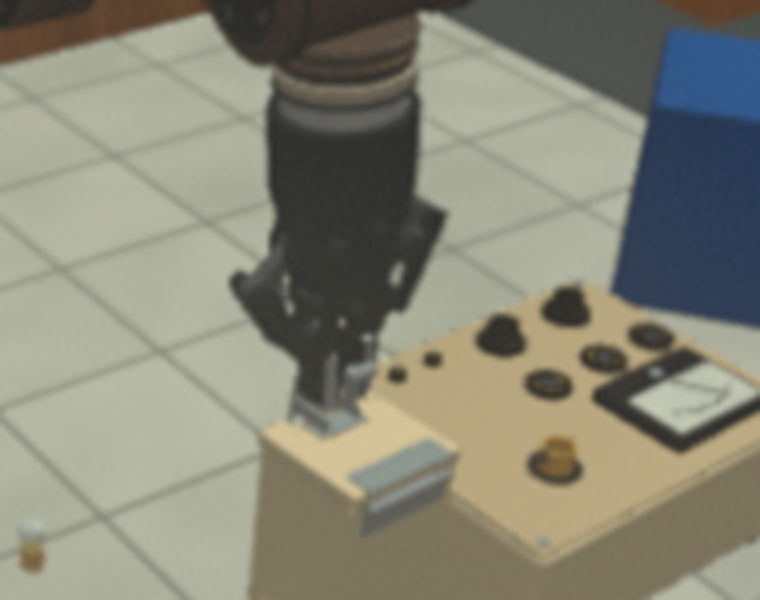

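View pics/w4.png

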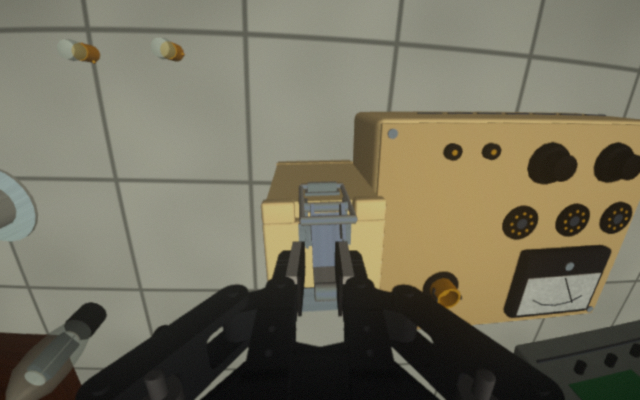

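The tool is being pushed sideways with about 90 N, and the wrist is displaced towards −y. I'll relieve it in small steps towards +y and watch the force.

Emit:
step_arm:
  targets:
    - [[0,0,0.06,0,0],[0,0,0.06,0,0]]

```text
time: 4.82
eef_pos: [0.5012, 0.102, 0.1518]
tcp_rot: [-0.026, 0.999, 0.028, 0.019]
contact_force: [16.3, 73.1, 19.1]
opening: 0.198
```

Emit:
step_arm:
  targets:
    - [[0,0,0.1,0,0],[0,0,0.1,0,0],[0,0,0,0,0]]

```text
time: 5.07
eef_pos: [0.5015, 0.1031, 0.1516]
tcp_rot: [-0.028, 0.999, 0.019, 0.02]
contact_force: [15.5, 54.5, 17.3]
opening: 0.198
```

Emit:
step_arm:
  targets:
    - [[0,0,0.15,0,0],[0,0,0.15,0,0],[0,0,0,0,0]]

```text
time: 5.32
eef_pos: [0.5016, 0.105, 0.1515]
tcp_rot: [-0.03, 0.999, 0.006, 0.02]
contact_force: [14.9, 21.3, 18.0]
opening: 0.2
```

Run:
```python
from h import *
s=get_state(); print(s['qpos'],s['joint_efforts'])
c=cam('wrist'); save(c,'w5.png')
cv2.imwrite('pics/w5z.png',cv2.resize(c['pixels'][150:330,230:420,::-1],None,fx=4,fy=3.3,interpolation=cv2.INTER_CUBIC)[:600])
```

```text
[ 1.18146299e-03 -1.40722318e-02  2.06499625e+00  1.61654748e-02
  1.05169018e+00 -1.63747131e+00] [ -8.44021171 -16.72712624 -10.12850225  -4.53272581   3.83744538
   0.13967455]
```

View pics/w5z.png

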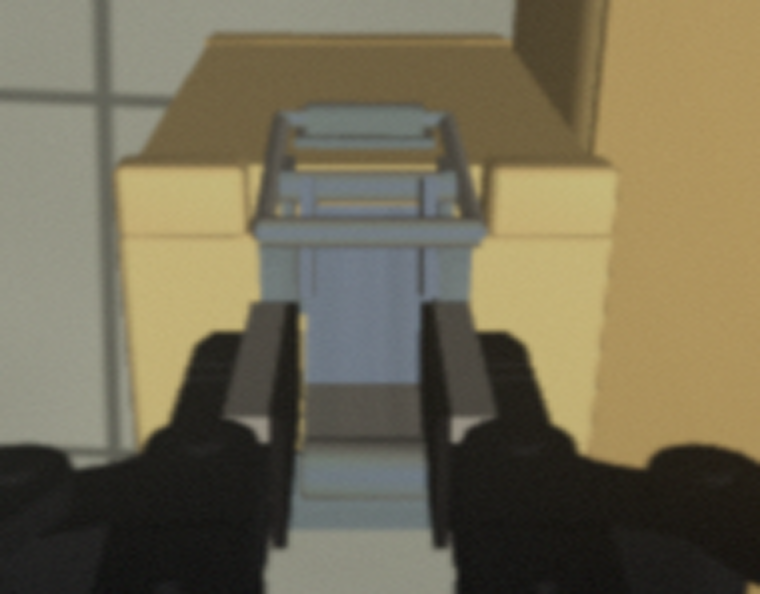

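With the sideways force mostly relieved, the wrist crop shows the lever partly raised between the pads, with the hook's crossbar at crop (370,235) just ahead of the fingertips. I'll test a small upward step to see how the arm responds.

Emit:
step_arm:
  targets:
    - [[0,0,0.08,-0.1,0],[0,0,0,-0.1,0],[0,0,0,0,0]]

```text
time: 5.62
eef_pos: [0.497, 0.105, 0.1553]
tcp_rot: [-0.03, 0.999, 0.004, 0.013]
contact_force: [12.2, 12.2, 8.6]
opening: 0.198
```

Emit:
step_arm:
  targets:
    - [[0.4,0,0,0,0],[0.4,0,0,0,0],[0.4,0,0,0,0],[0.4,0,0,0,0]]

```text
time: 5.95
eef_pos: [0.4872, 0.1011, 0.1471]
tcp_rot: [-0.03, 1.0, -0.0, -0.001]
contact_force: [-0.6, 0.2, -0.6]
opening: 0.403
```

Run:
```python
from h import *
c=cam('wrist'); 
cv2.imwrite('pics/w6z.png',cv2.resize(c['pixels'][150:330,230:420,::-1],None,fx=4,fy=3.3,interpolation=cv2.INTER_CUBIC)[:600])
c=cam('scene'); im=cv2.resize(c['pixels'][110:190,350:450,::-1],None,fx=7,fy=7,interpolation=cv2.INTER_CUBIC); cv2.imwrite('pics/s6.png',im)
```

```text
(no output)
```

View pics/w6z.png

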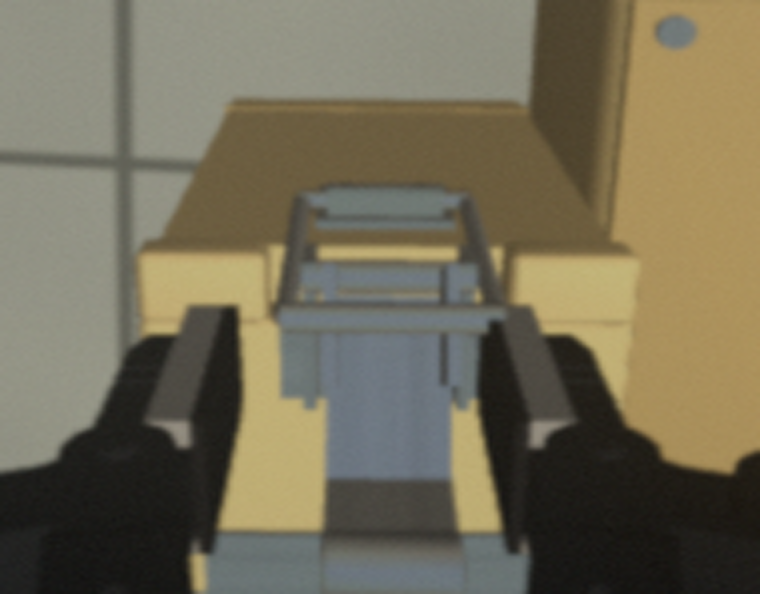

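View pics/s6.png

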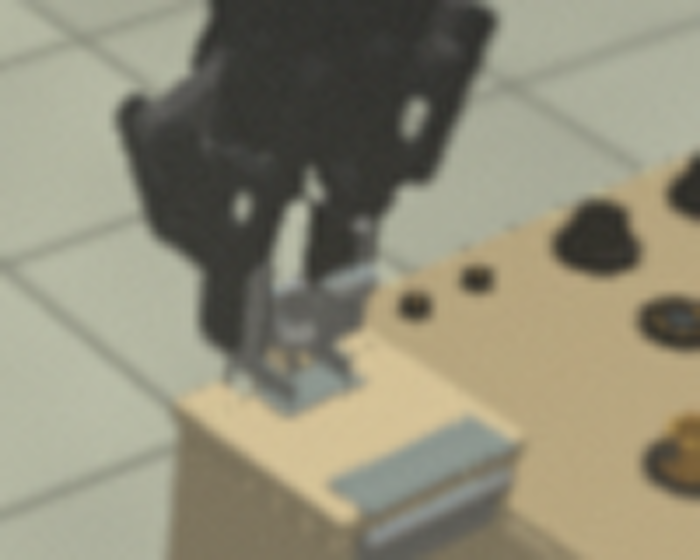

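The released pose shows what went wrong. In the arc call I wrote the lift numbers in the y column, so the tool pushed about 32 mm sideways instead of rising. The pads are free now, so I'll rise clear and check the lever.

Emit:
step_arm:
  targets:
    - [[0.45,0,0,-0.5,0],[0.45,0,0,-0.7,0],[0.45,0,0,-0.7,0],[0.45,0,0,-0.7,0],[0.45,-0.7,0.1,0,0],[0.45,0,0,0,0],[0.45,0,0,0,0]]

```text
time: 6.63
eef_pos: [0.5159, 0.1069, 0.2516]
tcp_rot: [-0.03, 1.0, -0.0, -0.001]
contact_force: [0.9, -0.3, -0.2]
opening: 0.447
```

Run:
```python
from h import *
c=cam('wrist'); 
cv2.imwrite('pics/w7z.png',cv2.resize(c['pixels'][130:280,240:400,::-1],None,fx=4.5,fy=4,interpolation=cv2.INTER_CUBIC)[:600])
P=pts(c); ok=c['range_z']>0; ok&=(np.abs(P[:,:,0]-.51)<.05)&(np.abs(P[:,:,1]-.106)<.04)&(P[:,:,2]>.136)&(P[:,:,2]<.2)
Q=P[ok]*1000
for x in range(465,545,5):
    k=(Q[:,0]>=x)&(Q[:,0]<x+5)
    if k.sum(): print(x,k.sum(),Q[k,2].min().round(),np.median(Q[k,2]).round(),Q[k,2].max().round(),'y',Q[k,1].min().round(),np.median(Q[k,1]).round(),Q[k,1].max().round())
# lid corners/yaw
```

```text
465 6 149.0 150.0 151.0 y 95.0 112.0 113.0
470 184 136.0 150.0 159.0 y 89.0 106.0 120.0
475 178 140.0 156.0 158.0 y 88.0 101.0 120.0
480 128 140.0 144.0 159.0 y 92.0 105.0 117.0
485 156 140.0 147.0 159.0 y 92.0 104.0 117.0
490 153 136.0 150.0 153.0 y 92.0 105.0 118.0
495 155 136.0 152.0 156.0 y 92.0 105.0 118.0
500 231 138.0 157.0 180.0 y 93.0 105.0 118.0
505 206 157.0 179.0 182.0 y 97.0 106.0 115.0
510 32 178.0 179.0 180.0 y 97.0 104.0 115.0
```

View pics/w7z.png

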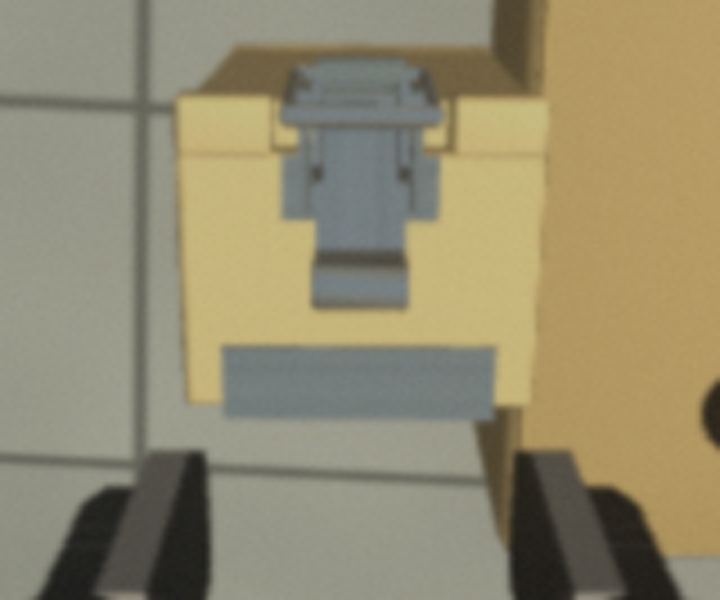

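The lever now stands at about 0.58 rad, with its roll at (507,106,177) mm. The picture shows it intact between crop (315,250) and (405,305). I'll grip it again there.

Emit:
step_arm:
  targets:
    - [[0.45,0.22,0,0,0],[0.45,0,0,0.5,0],[0.45,0,0,0.6,0],[0.45,0,0,0.6,0],[0.45,0,0,0.49,0],[0.45,0,0,0,0],[0.45,0,0,0,0]]

```text
time: 7.27
eef_pos: [0.5049, 0.1064, 0.163]
tcp_rot: [-0.031, 1.0, -0.0, -0.002]
contact_force: [0.3, -0.1, -0.4]
opening: 0.45
```

Emit:
step_arm:
  targets:
    - [[0,0,0,0,0],[0,0,0,0,0],[0,0,0,0,0],[0,0,0,0,0],[0,0,0,0,0]]
  squeeze: 25

```text
time: 7.68
eef_pos: [0.5081, 0.1065, 0.1659]
tcp_rot: [-0.031, 1.0, -0.0, 0.002]
contact_force: [2.5, -0.4, 1.9]
opening: 0.197
```

Opening 0.197, so the roll is held. Now the arc, with x in column 2, y at 0 and z in column 4.

Emit:
step_arm:
  targets:
    - [[0,0.2,0,-0.13,0],[0,0.23,0,-0.09,0],[0,0.24,0,-0.04,0],[0,0,0,0,0]]

```text
time: 8.02
eef_pos: [0.4812, 0.1049, 0.1772]
tcp_rot: [-0.031, 1.0, -0.0, 0.003]
contact_force: [3.8, 1.2, 4.8]
opening: 0.201
```

Emit:
step_arm:
  targets:
    - [[0,0.24,0,-0.04,0],[0,0.24,0,0.03,0],[0,0,0,0,0]]

```text
time: 8.27
eef_pos: [0.4599, 0.1038, 0.1757]
tcp_rot: [-0.031, 1.0, -0.0, -0.0]
contact_force: [0.7, 0.2, 7.6]
opening: 0.195
```

Emit:
step_arm:
  targets:
    - [[0,0.22,0,0.07,0],[0,0.2,0,0.12,0],[0,0,0,0,0]]

```text
time: 8.52
eef_pos: [0.4416, 0.1028, 0.1668]
tcp_rot: [-0.031, 1.0, 0.0, -0.003]
contact_force: [-3.1, 0.3, 7.2]
opening: 0.2
```

Run:
```python
from h import *
c=cam('scene'); im=cv2.resize(c['pixels'][110:190,350:450,::-1],None,fx=7,fy=7,interpolation=cv2.INTER_CUBIC); cv2.imwrite('pics/s8.png',im)
```

```text
(no output)
```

View pics/s8.png

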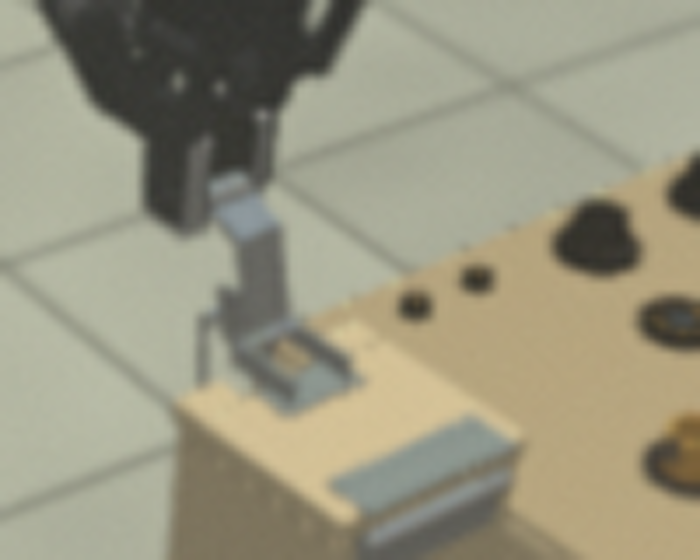

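The lever is over to about 2.06 rad, visible between the fingers at crop (245,200), and the spring pushes up with 7 N. I'll release and back away to the front.

Emit:
step_arm:
  targets:
    - [[0.6,0,0,0,0],[0.6,0.1,0,0,0],[0.6,0.3,0,0,0],[0.6,0.2,0,0,0],[0.6,0,0,0,0],[0.6,0,0,0,0]]

```text
time: 9.07
eef_pos: [0.4196, 0.1013, 0.1671]
tcp_rot: [-0.031, 1.0, 0.0, -0.001]
contact_force: [0.1, 0.7, -0.2]
opening: 0.603
```

Run:
```python
from h import *
c=cam('scene'); im=cv2.resize(c['pixels'][90:220,350:490,::-1],None,fx=5,fy=4.5,interpolation=cv2.INTER_CUBIC); cv2.imwrite('pics/s9.png',im)
print(get_state()['contact_force'])
```

```text
[ 0.01500294 -0.71388658  0.43972524]
```

View pics/s9.png

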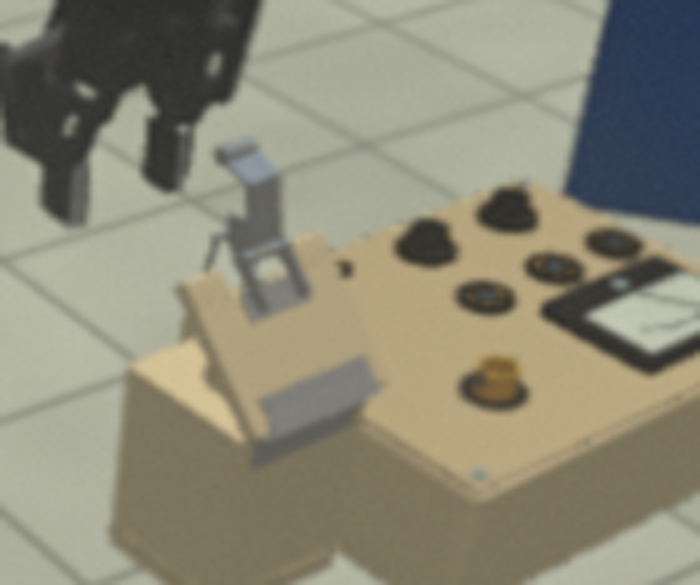

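The lid is swinging open, at crop (260,330). Next I'll go up and across to the brush.

Emit:
step_arm:
  targets:
    - [[0.6,0,-0.1,-0.7,0],[0.6,0,-0.3,-0.7,0],[0.6,0,-0.5,-0.7,0],[0.6,-0.2,-0.7,0,0],[0.6,-0.2,-0.7,0,0],[0.6,-0.2,-0.7,0,0],[0.6,-0.2,-0.7,0,0],[0.6,-0.2,-0.7,0,0],[0.6,-0.2,-0.7,0,0],[0.6,-0.2,-0.7,0,0]]

```text
time: 9.95
eef_pos: [0.491, -0.1286, 0.2516]
tcp_rot: [-0.03, 1.0, 0.0, -0.0]
contact_force: [-0.4, -0.2, 0.8]
opening: 0.6
```

Emit:
step_arm:
  targets:
    - [[0.6,-0.2,-0.7,0,0],[0.6,-0.2,-0.7,0,0],[0.6,-0.2,-0.7,0,0],[0.6,-0.2,-0.7,0,0],[0.6,-0.2,-0.2,0,0],[0.6,0,0,0,0],[0.6,0,0,0,0]]

```text
time: 10.53
eef_pos: [0.5377, -0.2445, 0.251]
tcp_rot: [-0.03, 1.0, 0.001, -0.001]
contact_force: [0.6, -0.2, 0.3]
opening: 0.599
```

Run:
```python
from h import *
s=get_state();print(s['eef_pos'],s['tcp_rot'])
c=cam('wrist'); save(c,'w10.png'); print(proj(c,[[.537,-.2435,.201],s['eef_pos']]))
P=pts(c); ok=(c['range_z']>0)&(np.abs(P[:,:,0]-.537)<.04)&(np.abs(P[:,:,1]+.243)<.04)
for lo,hi in [(.105,.125),(.19,.21)]:
    Q=P[ok&(P[:,:,2]>lo)&(P[:,:,2]<hi)]*1000; print(len(Q),Q.mean(0),cv2.minEnclosingCircle(Q[:,:2].astype(np.float32)))
c=cam('top'); 
cv2.imwrite('pics/t10.png',cv2.resize(c['pixels'][150:280,80:260,::-1],None,fx=4,fy=4,interpolation=cv2.INTER_CUBIC))
```

```text
[ 0.53772248 -0.24449297  0.25104579] [-3.01874091e-02  9.99543914e-01  5.66878457e-04 -6.03220058e-04]
[[321.46427785 221.36494023]
 [320.30019596 256.02447945]]
1525 [ 527.69515853 -244.85471998  119.07117103] ((534.802978515625, -244.37083435058594), 28.808406829833984)
980 [ 532.30163768 -244.46699804  198.63638764] ((534.7462158203125, -244.1885528564453), 14.0957612991333)
```

View pics/w10.png

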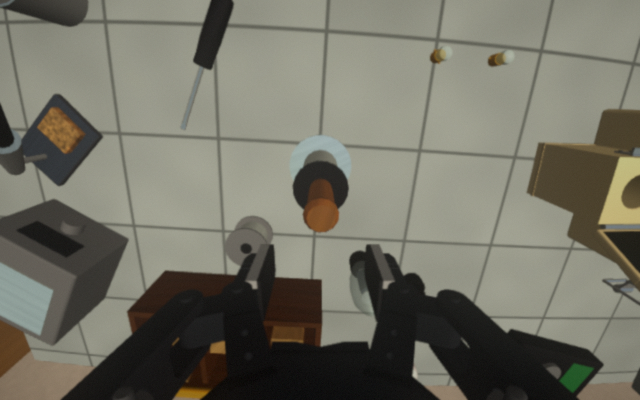

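View pics/t10.png

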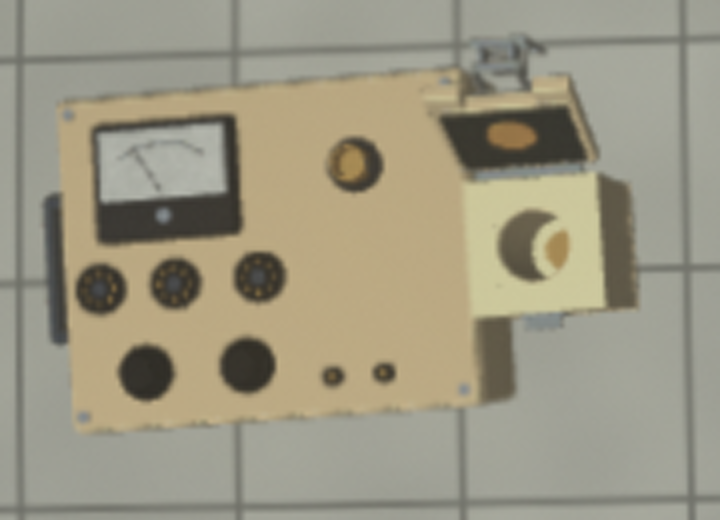

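The lid is fully open and the mouth shows at crop (535,246) in the top view. In the wrist view the handle's end is at (321,215), in line with the tool. I'll lower onto the handle.

Emit:
step_arm:
  targets:
    - [[0.6,0.04,0.01,0.4,0],[0.6,0,0,0.6,0],[0.6,0,0,0.6,0],[0.6,0,0,0.6,0],[0.6,0,0,0.4,0],[0.6,0,0,0.15,0],[0.6,0,0,0,0],[0.6,0,0,0,0]]

```text
time: 11.3
eef_pos: [0.5364, -0.2435, 0.1426]
tcp_rot: [-0.031, 1.0, -0.0, 0.0]
contact_force: [-0.3, 0.9, 1.0]
opening: 0.598
```

Emit:
step_arm:
  targets:
    - [[0,0,0,0,0],[0,0,0,0,0],[0,0,0,0,0],[0,0,0,0,0],[0,0,0,0,0],[0,0,0,0,0]]
  squeeze: 50

```text
time: 11.8
eef_pos: [0.537, -0.2442, 0.1437]
tcp_rot: [-0.031, 1.0, -0.0, 0.001]
contact_force: [0.1, 1.9, 6.0]
opening: 0.27
```

Run:
```python
from h import *
c=cam('top')
f=lambda L:np.array(L,float)/4+[80-.375,150-.375]
print(plane(c,f([(535,246),(498,246),(572,246),(535,209),(535,283)]),.120))
g=c['pixels'][190:240,195:235,::-1]
cv2.imwrite('pics/mouth.png',cv2.resize(g,None,fx=12,fy=12,interpolation=cv2.INTER_CUBIC))
```

```text
[[0.51651232 0.10609103 0.12      ]
 [0.5170191  0.12704909 0.12      ]
 [0.51600399 0.08518886 0.12      ]
 [0.53726248 0.10581355 0.12      ]
 [0.49580289 0.10638618 0.12      ]]
```

View pics/mouth.png

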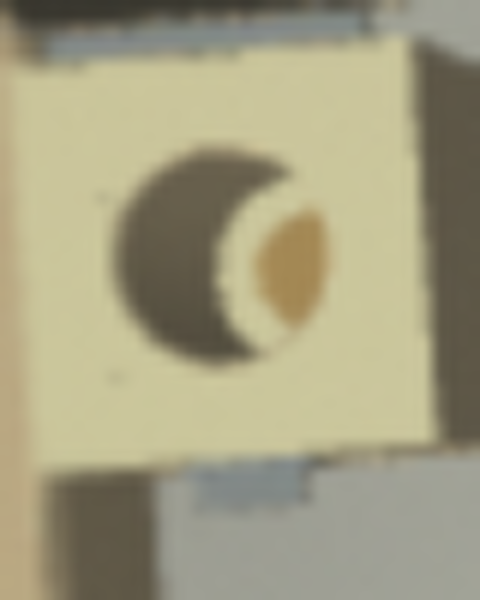

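The well mouth works out at (0.517, 0.1065, 0.120). The handle is held (opening 0.27, about 23 mm). Now I'll lift the brush straight up.

Emit:
step_arm:
  targets:
    - [[0,0,0,-0.2,0],[0,0,0,-0.3,0],[0,0,0,-0.4,0],[0,0,0,-0.4,0],[0,0,0,-0.5,0],[0,0,0,-0.5,0],[0,0,0,-0.5,0],[0,0,0,-0.5,0],[0,0,0,-0.1,0],[0,0,0,0,0]]

```text
time: 12.68
eef_pos: [0.5368, -0.2446, 0.2803]
tcp_rot: [-0.03, 1.0, -0.001, 0.002]
contact_force: [-0.3, 0.4, -1.3]
opening: 0.27
```

Run:
```python
from h import *
s=get_state(); print(s['eef_pos'])
c=cam('scene'); im=cv2.resize(c['pixels'][130:310,190:350,::-1],None,fx=3.3,fy=3.3,interpolation=cv2.INTER_CUBIC); cv2.imwrite('pics/s12.png',im)
e=s['eef_pos']; q=proj(c,[e,[e[0],e[1],e[2]-.1357],[.536,-.244,.115]]); print(q,(q-[190,130])*3.3)
```

```text
[ 0.53678677 -0.24460737  0.28025008]
[[248.14810325 168.46364135]
 [257.51036478 228.32994633]
 [259.40311947 239.18052487]] [[191.88874071 126.93001647]
 [222.78420376 324.48882289]
 [229.03029424 360.29573207]]
```

View pics/s12.png

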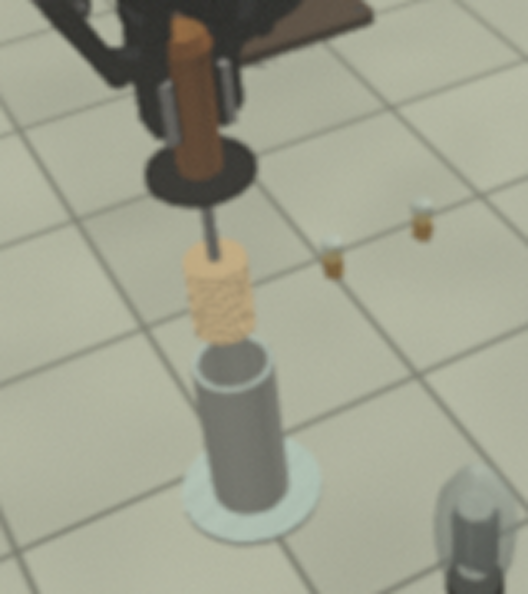

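The brush is out of the stand, with its bristles ending at crop (223,340) above the rim at (233,363), and it hangs straight. I'll measure the rim and carry the brush to the well.

Run:
```python
from h import *
c=cam('scene')
# rim ellipse in crop: left 194,right 273,top 336,bottom 390
f=lambda L:np.array(L,float)/3.3+[190-.35,130-.35]
q=plane(c,f([(194,363),(273,363),(233,336),(233,390)]),.115); print(q, (q[0]+q[1])/2,(q[2]+q[3])/2)
```

```text
[[ 0.52614804 -0.26227846  0.115     ]
 [ 0.55009334 -0.22358832  0.115     ]
 [ 0.51792481 -0.23379442  0.115     ]
 [ 0.55723282 -0.25212739  0.115     ]] [ 0.53812069 -0.24293339  0.115     ] [ 0.53757882 -0.24296091  0.115     ]
```

Emit:
step_arm:
  targets:
    - [[0,0,0.3,0,0],[0,0,0.6,0,0],[0,0,0.6,0,0],[0,0,0.6,0,0],[0,0,0.6,0,0],[0,0,0.6,0,0],[0,0,0.6,0,0],[0,0,0.6,0,0],[0,0,0.6,0,0],[0,0,0.6,0,0]]

```text
time: 13.62
eef_pos: [0.5208, -0.0143, 0.2758]
tcp_rot: [-0.031, 1.0, 0.001, -0.002]
contact_force: [-0.2, -0.4, -1.2]
opening: 0.274
```

Emit:
step_arm:
  targets:
    - [[0,0,0.6,0,0],[0,0,0.6,0,0],[0,0,0.6,0,0],[0,-0.03,0.6,0,0],[0,0,0.4,0,0],[0,0,0.25,0,0],[0,0,0.2,0,0],[0,0,0.05,0,0],[0,0,0,0,0],[0,0,0,0,0]]

```text
time: 14.45
eef_pos: [0.5153, 0.1149, 0.2774]
tcp_rot: [-0.03, 1.0, -0.0, -0.0]
contact_force: [0.1, -0.0, -1.3]
opening: 0.272
```

Run:
```python
from h import *
s=get_state(); e=s['eef_pos']; print(e)
for n,sl in [('scene',(slice(60,230),slice(330,490))),('top',(slice(150,260),slice(150,300)))]:
    c=cam(n); o=[sl[1].start,sl[0].start]
    cv2.imwrite(f'pics/{n}13.png',cv2.resize(c['pixels'][sl][:,:,::-1],None,fx=3.4,fy=3.4,interpolation=cv2.INTER_CUBIC))
    q=proj(c,[[e[0],e[1],e[2]-.1357],[.517,.1065,.12]]); print(n,(q-o)*3.4)
```

```text
[0.51527515 0.11493979 0.2774448 ]
scene [[244.95872056 351.52200497]
 [232.9156241  383.88973082]]
top [[194.98623626 208.97519974]
 [214.85057782 207.10041335]]
```

View pics/scene13.png

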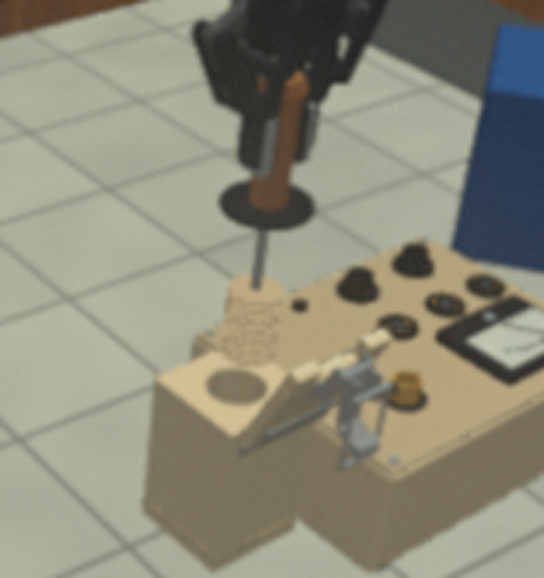

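View pics/top13.png

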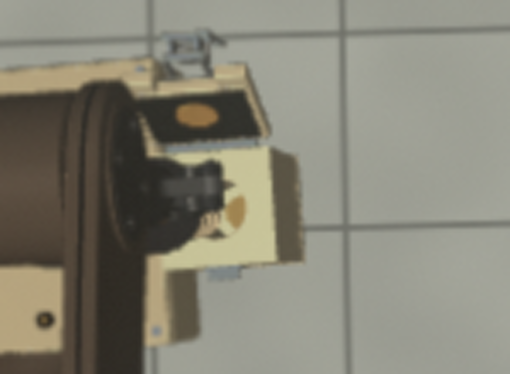

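I overshot y by about 8 mm; the bristle end is at crop (250,355) and the mouth at (235,387). I'll correct that and start lowering.

Emit:
step_arm:
  targets:
    - [[0,-0.03,-0.21,0,0],[0,0,0,0,0],[0,0,0,0,0]]

```text
time: 14.8
eef_pos: [0.5173, 0.1063, 0.2778]
tcp_rot: [-0.03, 1.0, -0.0, 0.0]
contact_force: [-0.1, -0.4, -1.8]
opening: 0.274
```

Run:
```python
from h import *
s=get_state(); e=s['eef_pos']; print(e)
c=cam('scene'); sl=(slice(110,200),slice(350,470)); o=[350,110]
cv2.imwrite('pics/s14.png',cv2.resize(c['pixels'][sl][:,:,::-1],None,fx=6,fy=6,interpolation=cv2.INTER_CUBIC))
q=proj(c,[[e[0],e[1],e[2]-.1357],[.517,.1065,.12]]); print((q-o)*6)
```

```text
[0.5172538  0.10625703 0.27779729]
[[297.4983121  329.48003328]
 [291.02757193 377.45246615]]
```

View pics/s14.png

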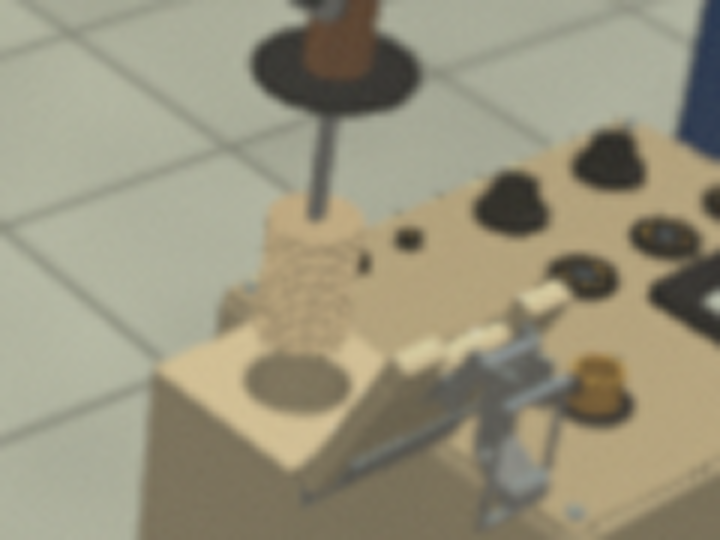

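The bristle end at crop (305,335) sits over the mouth at (297,382), both shifted the same way from the predicted points, so they line up. Stroke 1 down.

Emit:
step_arm:
  targets:
    - [[0,0,0,0.3,0],[0,0,0,0.4,0],[0,0,0,0.5,0],[0,0,0,0.5,0],[0,0,0,0.5,0],[0,0,0,0.3,0],[0,0,0,0.2,0],[0,0,0,0,0]]

```text
time: 15.52
eef_pos: [0.5157, 0.1072, 0.1673]
tcp_rot: [-0.031, 1.0, 0.0, -0.002]
contact_force: [-0.7, -0.5, -1.4]
opening: 0.273
```

Emit:
step_arm:
  targets:
    - [[0,0,0,0.07,0],[0,0,0,0.03,0],[0,0,0,0,0],[0,0,0,0,0]]

```text
time: 15.85
eef_pos: [0.5177, 0.1072, 0.1668]
tcp_rot: [-0.031, 1.0, -0.0, 0.001]
contact_force: [-0.0, 0.3, -0.8]
opening: 0.273
```

Emit:
step_arm:
  targets:
    - [[0,0,0,0.05,0],[0,0,0,0.05,0],[0,0,0,0,0],[0,0,0,0,0]]

```text
time: 16.18
eef_pos: [0.518, 0.1072, 0.1637]
tcp_rot: [-0.031, 1.0, -0.0, 0.001]
contact_force: [-1.2, -0.5, 6.3]
opening: 0.269
```

The upward force reads +6 N at TCP z 0.164, which is the depth expected for the floor, so the brush has touched down. Back up, then strokes 2 and 3.

Emit:
step_arm:
  targets:
    - [[0,0,0,-0.3,0],[0,0,0,-0.5,0],[0,0,0,-0.5,0],[0,0,0,-0.5,0],[0,0,0,-0.5,0],[0,0,0,-0.3,0],[0,0,0,-0.15,0],[0,0,0,0,0],[0,0,0,0,0]]

```text
time: 16.93
eef_pos: [0.5167, 0.1072, 0.271]
tcp_rot: [-0.031, 1.0, 0.0, -0.0]
contact_force: [-0.2, -0.7, -1.7]
opening: 0.273
```

Run:
```python
from h import *
s=get_state(); e=s['eef_pos']; print(e)
c=cam('scene'); sl=(slice(90,200),slice(350,470)); o=[350,90]
cv2.imwrite('pics/s15.png',cv2.resize(c['pixels'][sl][:,:,::-1],None,fx=5,fy=5,interpolation=cv2.INTER_CUBIC))
```

```text
[0.51669018 0.10716424 0.27101919]
```

View pics/s15.png

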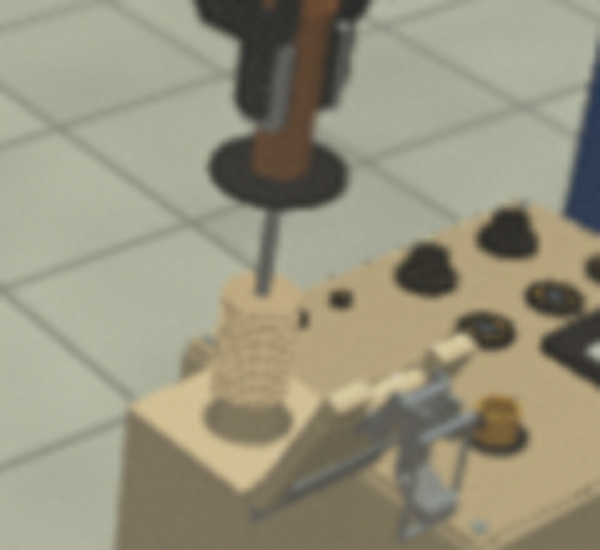

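The bristles are out of the mouth, ending at crop (250,410) with the mouth at (248,418). Strokes 2 and 3 next.

Emit:
step_arm:
  targets:
    - [[0,0,0,0.3,0],[0,0,0,0.5,0],[0,0,0,0.5,0],[0,0,0,0.5,0],[0,0,0,0.5,0],[0,0,0,0.3,0],[0,0,0,0.1,0],[0,0,0,0.06,0],[0,0,0,0,0],[0,0,0,0,0]]

```text
time: 17.82
eef_pos: [0.5166, 0.1074, 0.163]
tcp_rot: [-0.031, 1.0, 0.0, -0.001]
contact_force: [-5.2, 0.6, 10.2]
opening: 0.27
```

Emit:
step_arm:
  targets:
    - [[0,0,0,-0.3,0],[0,0,0,-0.5,0],[0,0,0,-0.5,0],[0,0,0,-0.5,0],[0,0,0,-0.5,0],[0,0,0,-0.3,0],[0,0,0,-0.25,0],[0,0,0,0,0],[0,0,0,0,0]]

```text
time: 18.57
eef_pos: [0.5169, 0.1071, 0.2749]
tcp_rot: [-0.031, 1.0, -0.0, -0.0]
contact_force: [0.4, 1.3, -1.7]
opening: 0.27
```

Emit:
step_arm:
  targets:
    - [[0,0,0,0.3,0],[0,0,0,0.5,0],[0,0,0,0.5,0],[0,0,0,0.5,0],[0,0,0,0.5,0],[0,0,0,0.3,0],[0,0,0,0.2,0],[0,0,0,0.05,0],[0,0,0,0,0],[0,0,0,0,0]]

```text
time: 19.4
eef_pos: [0.5166, 0.1073, 0.1629]
tcp_rot: [-0.031, 1.0, 0.0, -0.001]
contact_force: [-4.6, 0.6, 8.9]
opening: 0.271
```

All three strokes touched the floor (6, 10 and 9 N). I'll raise the brush and carry it back to the stand.

Emit:
step_arm:
  targets:
    - [[0,0,0,-0.3,0],[0,0,0,-0.5,0],[0,0,0,-0.5,0],[0,0,0,-0.5,0],[0,0,0,-0.5,0],[0,0,0,-0.4,0],[0,0,0,-0.3,0],[0,0,0,0,0]]

```text
time: 20.07
eef_pos: [0.5185, 0.1072, 0.2847]
tcp_rot: [-0.031, 1.0, -0.0, 0.003]
contact_force: [0.9, 0.4, -0.4]
opening: 0.272
```

Emit:
step_arm:
  targets:
    - [[0,0,-0.3,0,0],[0,0,-0.6,0,0],[0,0,-0.6,0,0],[0,0,-0.6,0,0],[0,0,-0.6,0,0],[0,0,-0.6,0,0],[0,0,-0.6,0,0],[0,0,-0.6,0,0],[0,0,-0.6,0,0],[0,0,-0.6,0,0]]

```text
time: 20.9
eef_pos: [0.5298, -0.1222, 0.279]
tcp_rot: [-0.03, 1.0, 0.001, -0.002]
contact_force: [1.5, -0.1, -1.6]
opening: 0.268
```

Emit:
step_arm:
  targets:
    - [[0,0.04,-0.6,0,0],[0,0,-0.6,0,0],[0,0,-0.6,0,0],[0,0,-0.6,0,0],[0,0,-0.4,0,0],[0,0,-0.2,0,0],[0,0,0,0,0],[0,0,0,0,0],[0,0,0,0,0]]

```text
time: 21.65
eef_pos: [0.5366, -0.2393, 0.281]
tcp_rot: [-0.031, 1.0, 0.0, -0.0]
contact_force: [0.2, 0.1, -1.6]
opening: 0.269
```

Emit:
step_arm:
  targets:
    - [[0,0,-0.12,0.05,0],[0,0,0,0,0],[0,0,0,0,0]]

```text
time: 21.9
eef_pos: [0.537, -0.2445, 0.2792]
tcp_rot: [-0.031, 1.0, 0.0, -0.0]
contact_force: [0.9, -0.7, -1.1]
opening: 0.27
```

Run:
```python
from h import *
s=get_state(); e=s['eef_pos']; print(e)
c=cam('scene'); sl=(slice(130,310),slice(190,350)); o=[190,130]
cv2.imwrite('pics/s16.png',cv2.resize(c['pixels'][sl][:,:,::-1],None,fx=3.3,fy=3.3,interpolation=cv2.INTER_CUBIC))
cv2.imwrite('pics/s16z.png',cv2.resize(c['pixels'][195:260,230:290,::-1],None,fx=9,fy=9,interpolation=cv2.INTER_CUBIC))
c=cam('wrist'); save(c,'w16.png')
```

```text
[ 0.53700341 -0.24451884  0.27923319]
```

View pics/s16z.png

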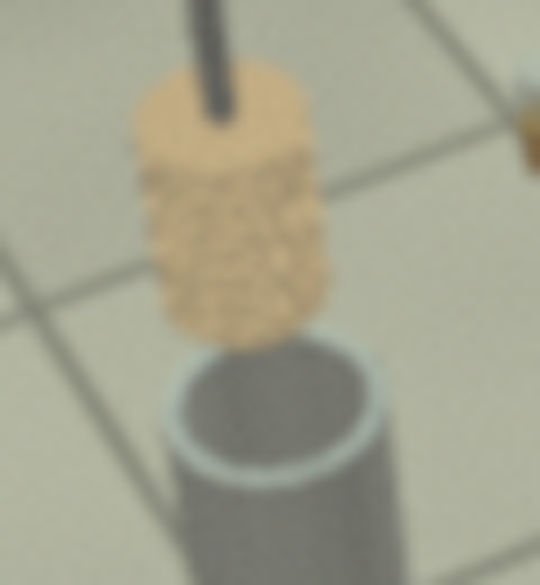

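View pics/w16.png

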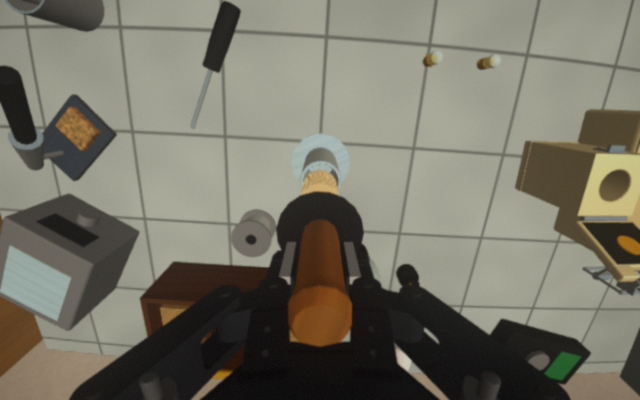

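The stand hasn't moved: its rim is at zoom (275,407). The brush tip at (247,305), extended down its axis, lands about 3 mm left of the rim centre. I'll nudge it and lower.

Emit:
step_arm:
  targets:
    - [[0,-0.05,0.03,0,0],[0,0,0,0.3,0],[0,0,0,0.4,0],[0,0,0,0.4,0],[0,0,0,0.4,0],[0,0,0,0.4,0],[0,0,0,0.4,0],[0,0,0,0.4,0],[0,0,0,0.2,0],[0,0,0,0,0]]

```text
time: 22.83
eef_pos: [0.5373, -0.2426, 0.1599]
tcp_rot: [-0.031, 1.0, 0.002, -0.002]
contact_force: [-0.3, -0.1, -1.1]
opening: 0.271
```

Emit:
step_arm:
  targets:
    - [[0,0,0,0.1,0],[0,0,0,0.1,0],[0,0,0,0,0],[0,0,0,0,0]]

```text
time: 23.17
eef_pos: [0.5392, -0.2439, 0.1559]
tcp_rot: [-0.031, 1.0, -0.0, 0.0]
contact_force: [0.8, -0.2, -0.7]
opening: 0.271
```

Emit:
step_arm:
  targets:
    - [[0,0,0,0.1,0],[0,0,0,0.1,0],[0,0,0,0,0],[0,0,0,0,0]]

```text
time: 23.5
eef_pos: [0.5386, -0.2436, 0.1469]
tcp_rot: [-0.031, 1.0, 0.0, -0.0]
contact_force: [0.1, 0.6, -1.1]
opening: 0.27
```

Emit:
step_arm:
  targets:
    - [[0,0,0,0.04,0],[0,0,0,0.03,0],[0,0,0,0,0],[0,0,0,0,0]]

```text
time: 23.83
eef_pos: [0.5389, -0.2437, 0.1444]
tcp_rot: [-0.031, 1.0, 0.0, -0.0]
contact_force: [0.5, -0.2, -1.2]
opening: 0.269
```

Emit:
step_arm:
  targets:
    - [[0,0,0,0.04,0],[0,0,0,0,0],[0,0,0,0,0]]

```text
time: 24.08
eef_pos: [0.5391, -0.2439, 0.1432]
tcp_rot: [-0.03, 1.0, -0.0, 0.0]
contact_force: [1.3, -0.1, -0.0]
opening: 0.269
```

Emit:
step_arm:
  targets:
    - [[0,0,0,0.03,0],[0,0,0,0,0],[0,0,0,0,0]]

```text
time: 24.33
eef_pos: [0.5392, -0.244, 0.1432]
tcp_rot: [-0.031, 1.0, -0.0, 0.0]
contact_force: [-2.0, 1.5, 5.8]
opening: 0.269
```

Contact at +6 N, so the guard is on the rim. I'll check before letting go.

Run:
```python
from h import *
c=cam('scene'); cv2.imwrite('pics/s17.png',cv2.resize(c['pixels'][180:300,210:310,::-1],None,fx=5,fy=5,interpolation=cv2.INTER_CUBIC))
```

```text
(no output)
```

View pics/s17.png

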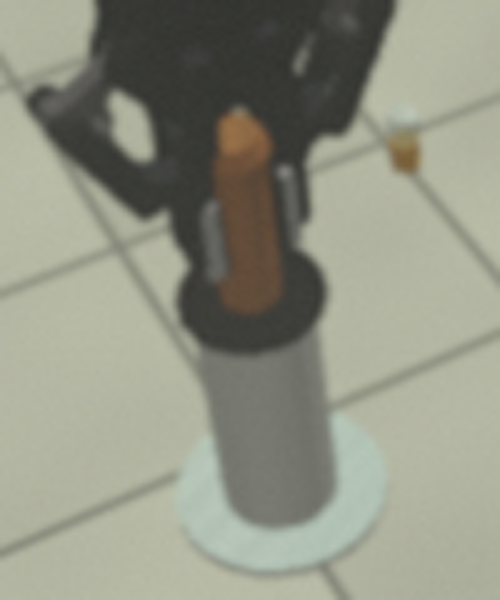

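The guard sits level on the rim at crop (255,300). I'll ease off, open slowly to 0.6 and rise straight up.

Emit:
step_arm:
  targets:
    - [[0,0,0,-0.02,0],[0.3,0,0,0,0],[0.35,0,0,0,0],[0.45,0,0,0,0],[0.6,0,0,0,0],[0.6,0,0,0,0],[0.6,0,0,0,0]]

```text
time: 24.97
eef_pos: [0.5388, -0.2437, 0.1423]
tcp_rot: [-0.031, 1.0, 0.0, -0.0]
contact_force: [-1.3, -0.4, -0.4]
opening: 0.603
```

Emit:
step_arm:
  targets:
    - [[0.6,0,0,-0.2,0],[0.6,0,0,-0.4,0],[0.6,0,0,-0.5,0],[0.6,0,0,-0.6,0],[0.6,0,0,-0.6,0],[0.6,0,0,-0.6,0],[0.6,0,0,-0.6,0],[0.6,0,0,0,0]]

```text
time: 25.63
eef_pos: [0.5411, -0.2452, 0.2901]
tcp_rot: [-0.031, 1.0, -0.003, 0.005]
contact_force: [0.3, 0.7, 0.6]
opening: 0.599
```

Run:
```python
from h import *
c=cam('scene'); save(c,'s18.png')
P=pts(c)
c=cam('wrist'); save(c,'w18.png')
P=pts(c); ok=(c['range_z']>0)&(np.abs(P[:,:,0]-.537)<.04)&(np.abs(P[:,:,1]+.243)<.04)
for lo,hi in [(.105,.125),(.19,.21)]:
    Q=P[ok&(P[:,:,2]>lo)&(P[:,:,2]<hi)]*1000; print(len(Q),np.median(Q,0),cv2.minEnclosingCircle(Q[:,:2].astype(np.float32)))
c=cam('top'); save(c,'t18.png')
```

```text
1223 [ 526.76860169 -246.06754261  118.97031075] ((535.8098754882812, -244.73193359375), 28.814002990722656)
747 [ 533.50945537 -244.73693518  199.78483704] ((536.0415649414062, -244.26722717285156), 14.227702140808105)
```

View pics/s18.png

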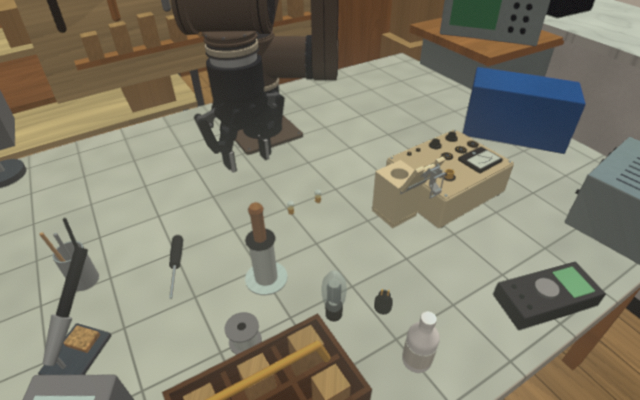

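View pics/t18.png

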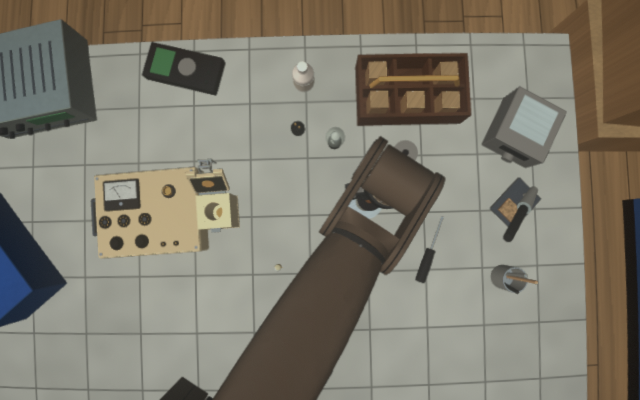

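View pics/w18.png

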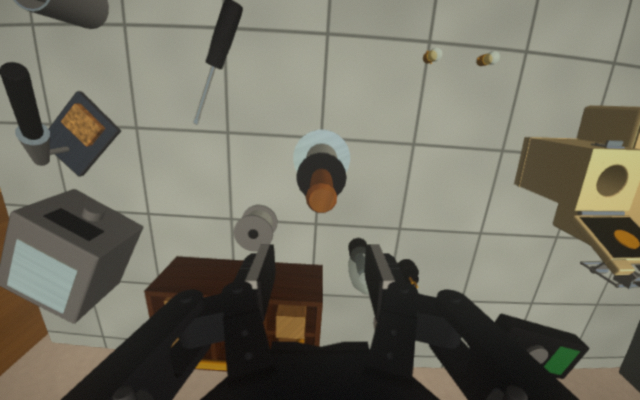

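Everything is in place. The brush stands upright with its guard 119 mm up, the lid is open, and the bystanders are where they were (rectifier at (334,295), plug at (383,300), reel at (242,330), lamps at (291,209) and (318,197) in the scene view). Handing in.

Emit:
step_arm:
  targets:
    - [[0.6,0,0,0,0],[0.6,0,0,0,0],[0.6,0,0,0,0]]

```text
time: 26.03
eef_pos: [0.5384, -0.2434, 0.2808]
tcp_rot: [-0.031, 1.0, 0.001, -0.001]
contact_force: [0.1, -0.1, -0.3]
opening: 0.601
```

Run:
```python
from h import *
s=get_state(); print(s['time'],s['contact_force'])
print(sign_off())
```

```text
26.0333 [ 0.13591406 -0.13574167 -0.3225096 ]
the job is handed in; nothing more can be done
None
```

The job is finished and handed in at 26 s. The latch is open, the well has had its three strokes, and the brush is back in its stand. One mistake on the way may count against it.

- **Latch and lid:** I swung the lever over to about 2.06 rad and let go, and the lid sprang fully open. It was still open at the last look.
- **Strokes:** Each stroke ended with the bristles on the floor; the force readings were 6, 10 and 9 N. After each one I raised the tip above the mouth, to about 135–150 mm over the shelf. I checked only the first rise by picture; the other two rest on the arm's position readings.
- **Brush:** I lowered it until the guard touched the rim (6 N), eased off and released. Afterwards it stood upright in the stand with its guard 119 mm up and the handle's end at 200 mm. The guard and handle centres were within about 1 mm of each other.
- **Bystanders:** They look unmoved in the pictures. I compared them by eye and did not measure them.

**Mistake:** on the first try at the lever I put the lift numbers in the sideways column. The fingers then pressed the lever sideways, and the measured force reached about 92 N. That is under the 120 N wrist limit. The picture showed only the fingers, not the gripper's body, touching the lever. I eased off, released, checked that the lever looked intact and gripped it again.

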